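# Make up two craft kits on the day-centre table

### The job

Make up the two craft kits from the stock in the middle of the table. The rectangular tray gets the picture board, pushed upright and fully home into the middle of the tray's spring clip, and the tall glue bottle and the wooden stamp, both standing on the tray's floor in front of the clip; the round tray gets the short glue bottle and the bead jar, both standing on its floor. Leave the mug where it is.

Things in the scene. Friction and masses are not known exactly. Their poses are not given: they have to be found in the camera images.
- picture_board: Upright plywood board, 8 (its x) x 90 (y) x 100 mm high, 60 g, a red bead flower on one face (either way round is fine). Origin: centre of its lower edge. Starts upright in the groove (10 mm wide, 24 deep, floor 8 mm above the table) of a fixed brown wooden block 50 x 110 x 32 mm high, centred under it within 8 mm along y; lift it straight out, pinched across its thickness.
- tall_bottle: Tall white glue bottle, upright: round body 38 mm in diameter, straight up to 85 mm, then a shoulder and a thin grey nozzle up to 115 mm. About 120 g. Origin: centre of its underside, z up.
- short_bottle: Short white glue bottle, upright: round body 38 mm in diameter, straight up to 42 mm, then a shoulder and a thin grey nozzle up to 66 mm. About 70 g. Origin: centre of its underside, z up.
- bead_jar: Squat clear jar full of red beads, with a flat white lid: 52 mm in diameter up to 36 mm, the lid 54 mm in diameter from there to 50 mm, its top. About 120 g. Origin: centre of its underside, z up.
- stamp: Dark wooden hand stamp, upright: square foot 40 x 40 x 18 mm high, on it a round knob 26 mm in diameter from 34 to 58 mm height (thinner neck below), top at 64 mm. About 80 g. Origin: centre of its underside, z up.
- kit_tray: Fixed white rectangular tray, outside 150 (x) x 180 (y) x 14 mm high, walls 5 mm, floor top 5 mm above the table. Origin: centre of its underside, z up. The spring clip stands in the middle of its +x side (away from the robot), centred at x = +45, y = 0 mm. Free floor in front of the clip: x -70 to +23, y -85 to +85 mm.
- board_clip: Spring clip on the rectangular tray: grey foot 44 x 72 x 8 mm, two facing steel jaws 60 mm long along y, each sprung to give 12 mm along x (250 N/m). Gap 2 mm, flaring from 39 mm to a 23 mm mouth at 67 mm height. Origin: centre of the foot's underside, 5 mm above the table. Board goes straight down, its y along this y, pushed with 5 to 10 N; home, its lower edge is on the foot at z = 8 mm.
- round_tray: Fixed round wooden tray, outside diameter 168 mm, 14 mm high, wall 5 mm (inside diameter 158 mm), floor top 5 mm above the table. Origin: centre of its underside, on the table.
- mug: Yellow drinking mug, 80 mm in diameter, 85 mm high, handle at its +y, standing beyond the stock as seen from the robot; not part of the job. Origin: centre of its underside.
There are look-alikes about, which are no part of the job. Of the things shaped like the picture_board, the plywood one is meant.

How it is judged (in metres and radians):
At the end, for the whole second after the job is handed in: All at rest. Board in the clip: upright (0.1 rad), lower edge within 3.5 mm of the clip's foot, within 15 mm of its middle. Tall bottle and stamp upright on the rectangular tray's floor before the clip; short bottle and jar upright on the round tray's floor, within 65 mm of its centre (x of picture_board in the frame of board_clip between -0.006 and 0.006 m and y of picture_board in the frame of board_clip between -0.015 and 0.015 m and z of picture_board in the frame of board_clip between 0.004 and 0.0115 m and angle between picture_board's own z axis and vertical below 0.1 rad and angle between the y axis of picture_board and the y axis of board_clip, either way round below 0.12 rad and linear speed of each of picture_board, tall_bottle, stamp, short_bottle, bead_jar below 0.02 m/s and x of tall_bottle in the frame of kit_tray between -0.06 and 0.012 m and y of tall_bottle in the frame of kit_tray between -0.075 and 0.075 m and z of tall_bottle in the frame of kit_tray between 0.002 and 0.01 m and angle between each of tall_bottle, stamp, short_bottle, bead_jar's own z axis and vertical below 0.12 rad and x of stamp in the frame of kit_tray between -0.06 and 0.012 m and y of stamp in the frame of kit_tray between -0.075 and 0.075 m and z of stamp in the frame of kit_tray between 0.002 and 0.01 m and horizontal distance between each of short_bottle, bead_jar and round_tray below 0.065 m and z of short_bottle in the frame of round_tray between 0.002 and 0.01 m and z of bead_jar in the frame of round_tray between 0.002 and 0.01 m); the robot touches nothing.
It fails at once if the mug is moved by more than 30 mm (distance of mug from where it was at the start of the episode above 0.03 m).
It also fails if it takes over 133 s, if anything falls off the work surface, if the arm or the gripper's body presses on something with over 40 N, if the wrist force passes 120 N, or if a joint passes its speed limit or range.

### The arm

A 7-joint arm with a two-finger parallel gripper is mounted at the origin on the work surface. World frame = base frame: x ahead of the robot, y to its left, z up, the work surface at z = 0. Lengths are in mm, angles in rad, forces in N, time in s.
With the tool pointing down it reaches from about 400 to 875 mm from the base axis. Payload 4.4 kg.
Tool frame: the origin (TCP) lies at the very end of the fingers, on their centre line; the grasp point (between the pads) lies ctrl.grip_point_offset behind it (ctrl.grip_point_offset is the distance from the TCP to the grasp point, in mm); z points along the fingers, y is the line along which they close (so a half turn about z gives the same grasp; the last joint's range is limited). The gripper opens to 85 mm and grips with 20 to 120 N. Pads are 22 mm wide; open, the fingers measure 114 mm over their backs; the gripper's body (76 mm by 85 mm) begins 54 mm behind the grasp point. The pads swing forward as they close: fully open they stand 13 mm farther back than shut.
Start: joints at [-1.342, 0.628, 0.038, 1.517, -0.027, 0.996, -0.02], TCP at [188.832, 621.981, 231.313] pointing down, gripper open.
Joint ranges: [-3.06, 3.06], [-0.37, 2.12], [-1.25, 1.32], [0.18, 2.47], [-1.1, 4.24], [0.23, 1.98], [-2.94, 2.94]. Speed limits (rad/s): [2.57, 2.57, 3.14, 3.14, 3.14, 3.14, 3.14].

### API

Orientations are given as [roll, pitch, yaw] about the fixed x, y, z axes, in that order (R = Rz(yaw) Ry(pitch) Rx(roll)).
In Python, from cell import read_state, cams, ctrl, models gives the robot as it stands. The module is installed in compiled form; this text tells all that it offers.
- The arm moves only by the shell command python3 -m creep 'ROWS'. ROWS is a JSON list of rows, 1 to 12 of them, each of 7 numbers: dx, dy, dz in mm, then a rotation vector rx, ry, rz in rad, then the finger opening in mm; each row shifts and turns the commanded pose from where the row before left it, along the tool's axes as they then stand; what a row does not reach is not made up. A row lasts 1/10 s, in which the tool goes at most 50 mm and 0.15 rad, less where a joint would pass 70% of its speed; a pose out of reach is approached as far as the arm can. The fingers move at their own pace and stop on an object; the grip force is fixed at half the most. Time passes only in rows, so rows that do not move let the fingers close. It prints the time, the measured TCP pose, the force, the opening and the grip force at its end.
- read_state(): the state, without advancing time (a new reading comes with each control period).
- cams.get_image(name): name is "scene" or "top"; returns (picture, depth): 420x560x3 uint8, blue, green, red; 420x560 float32, mm along the optical axis (not along the pixel's ray), 0 where there is no reading.
- cams.calibration(name): a dict with "fx", "fy", "cx", "cy" (pixels), "rvec" (rotation vector, rad) and "tvec" (3), from world to camera coordinates, as OpenCV has them. Camera axes: x right, y down, z forward; pixel columns grow to the right and rows downward; lengths in mm; the calibration is good to about 2 mm. A picture is of the moment at which its call begins. calibration takes no time and is no camera call.
- ctrl.finish_job(): hands the job in; it is judged then, once.
Trained networks look in the newest picture that a camera, given by its name, has taken for a name from the list of things; names that differ only in an ending like _2 or _b are one class to them, and where a whole thing is asked for, a point or a joint stands for the part that bears it (a point fixed in the world has none). Each returns a list of dicts, best first, with "confidence" (0 to 1); they miss things now and then, are a little off and sometimes report something else, mostly with a low value. They report only what shows in the picture. A call takes as long as a camera call. They do not tell look-alikes from the thing itself.
- models.search_frame(thing, camera): "extent" ([left, top, right, bottom] in pixels, round what is visible of it).
- models.mark_of(thing, camera): "position" ([column, row] in pixels: a listed point, or the origin of a listed thing).
The state is a dict: "clock": time; "qpos": joint angles; "qd": joint speeds; "tau": joint torques, N m; "eef_pos": TCP position; "tool_rot": TCP orientation; "force": force on the tool from outside, world axes, zero at the start; "torque": the same for the moment, N m; "width": finger opening in mm; "gripper_force": force on a finger pad.
Only numpy, scipy, OpenCV 4.12 (cv2) and the standard library are available. Lean on these libraries where they do the work, as an engineer would, in place of code of your own. Each camera call takes 0.05 s, during which the arm holds its last target. There are 200 camera calls.

## Working session

There is one attempt and no reset: what is moved stays moved. The work goes in short steps, Python scripts to look and compute and a shell command to move; the robot and the scene stay as the last step left them, time stands still between calls to the robot, and variables do not carry over. Pictures are saved under pics/ and viewed, at most 14 in all, crops included, and the job is handed in when it is done.

```bash
mkdir -p pics; ls
cat > h.py <<'E'
import numpy as np, cv2, json
from cell import read_state, cams, ctrl, models
def cal(n):
    c=cams.calibration(n); R=cv2.Rodrigues(np.array(c["rvec"],float))[0]; return c,R,np.array(c["tvec"],float).ravel()
def at_z(n,px,z):
    c,R,t=cal(n); d=R.T@np.array([(px[0]-c["cx"])/c["fx"],(px[1]-c["cy"])/c["fy"],1.]); o=-R.T@t
    return o+d*(z-o[2])/d[2]
def cloud(n,depth):
    c,R,t=cal(n); v,u=np.mgrid[:depth.shape[0],:depth.shape[1]]
    P=np.stack([(u-c["cx"])/c["fx"]*depth,(v-c["cy"])/c["fy"]*depth,depth],-1)
    W=(P-t)@R; W[depth<=0]=np.nan; return W
E
python3 - <<'E'
from h import *
s=read_state(); print({k:np.round(v,3).tolist() for k,v in s.items()}, ctrl.grip_point_offset)
for n in ("scene","top"):
    im,d=cams.get_image(n); cv2.imwrite(f"pics/{n}0.png",im); np.save(f"{n}0.npy",d)
    c,R,t=cal(n); print(n,-R.T@t,R[2],c["fx"])
    for th in "picture_board tall_bottle short_bottle bead_jar stamp kit_tray board_clip round_tray mug".split():
        print(th,[(np.round(m["position"]).tolist(),round(m["confidence"],2)) for m in models.mark_of(th,n)])
E
```

```text
pics
{'clock': 0.0, 'qpos': [-1.342, 0.629, 0.038, 1.518, -0.027, 0.996, -0.02], 'qd': [-0.001, -0.0, -0.001, 0.001, -0.001, 0.001, -0.001], 'tau': [-0.001, -56.34, 1.226, -19.345, 0.011, 0.01, -0.0], 'eef_pos': [188.645, 621.375, 230.399], 'tool_rot': [-3.14, 0.0, 2.847], 'force': [-0.309, 0.376, 0.268], 'torque': [-0.021, 0.072, -0.043], 'gripper_force': 0.0, 'width': 85.314} 18.700000000000003
scene [1111.23179755 -611.07579641  649.3662622 ] [-0.53884187  0.5926129  -0.59871478] 402.19862861399406
picture_board [([288.0, 288.0], 0.79), ([269.0, 209.0], 0.72), ([222.0, 186.0], 0.63), ([165.0, 229.0], 0.61)]
tall_bottle [([221.0, 216.0], 0.71)]
short_bottle [([269.0, 183.0], 0.51)]
bead_jar [([326.0, 207.0], 0.95)]
stamp [([275.0, 251.0], 0.65)]
kit_tray [([329.0, 160.0], 0.96)]
board_clip [([342.0, 161.0], 0.96)]
round_tray [([176.0, 287.0], 0.62)]
mug [([342.0, 260.0], 0.91), ([274.0, 254.0], 0.61)]
top [456.86092779 -16.38048267 974.32479389] [ 0.11408591  0.01075203 -0.9934127 ] 449.7061454055842
picture_board [([378.0, 303.0], 0.97), ([279.0, 314.0], 0.67), ([272.0, 236.0], 0.61), ([345.0, 131.0], 0.59)]
tall_bottle [([317.0, 270.0], 0.84)]
short_bottle [([228.0, 283.0], 0.66)]
bead_jar [([218.0, 183.0], 0.84), ([321.0, 184.0], 0.27)]
stamp [([321.0, 180.0], 0.74), ([319.0, 274.0], 0.52)]
kit_tray [([117.0, 253.0], 0.72)]
board_clip [([116.0, 235.0], 0.66), ([217.0, 184.0], 0.31)]
round_tray [([425.0, 212.0], 0.68)]
mug [([287.0, 121.0], 0.75)]
```

```bash
python3 -m creep --help | head -20
```

```text
Traceback (most recent call last):
json.decoder.JSONDecodeError: Expecting value: line 1 column 1 (char 0)
```

View pics/scene0.png

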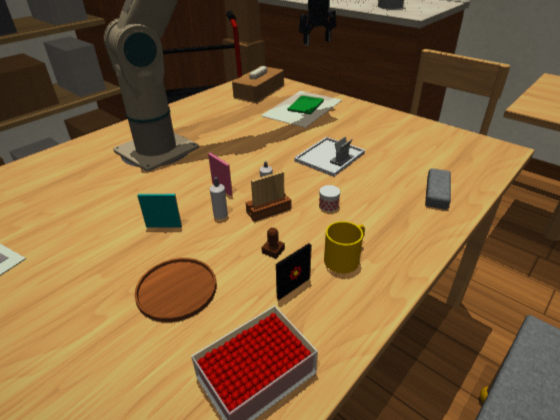

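View pics/top0.png

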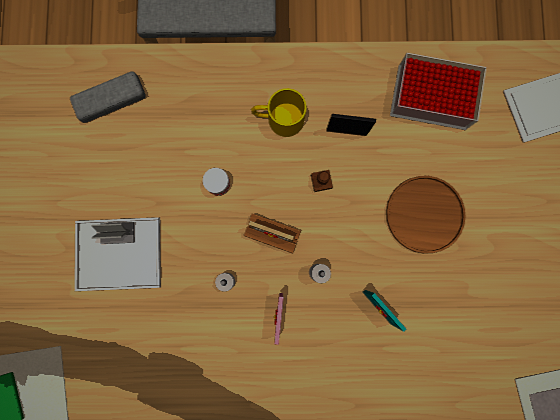

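The scene shows four board-shaped things: teal (scene 160,211 / top 385,308), pink (220,175 / 280,315), black (294,271 / 350,125) and a wood-coloured one in the brown block (269,195 / 272,232). The last fits, because it is plywood and stands in the grooved block. I'll confirm it in a crop and measure everything.

Run:
```python
from h import *
im=cv2.imread("pics/scene0.png"); it=cv2.imread("pics/top0.png")
a=cv2.resize(im[150:240,220:320],(400,360),interpolation=cv2.INTER_CUBIC); b=cv2.resize(it[190:280,225:325],(400,360),interpolation=cv2.INTER_CUBIC)
cv2.imwrite("pics/crop1.png",np.hstack([a,b]))
W=cloud("top",np.load("top0.npy")); S=cloud("scene",np.load("scene0.npy"))
V=np.concatenate([W.reshape(-1,3),S.reshape(-1,3)])
print("table z",np.nanmedian(W[330:340,180:240,2]),np.nanmedian(S[330:345,100:150,2]))
def seg(name,px,r,zlo,zhi,z0,C=W):
    p=at_z("top",px,z0)[:2]
    for nm,C in (("top",W.reshape(-1,3)),("scene",S.reshape(-1,3))):
        m=(np.hypot(*(C[:,:2]-p).T)<r)&(C[:,2]>zlo)&(C[:,2]<zhi); Q=C[m]
        if len(Q)<5: print(name,nm,len(Q)); continue
        rc=cv2.minAreaRect(Q[:,:2].astype(np.float32)); e=np.percentile(Q,[2,98],0).round(1)
        c,rad=cv2.minEnclosingCircle(Q[:,:2].astype(np.float32))
        print(name,nm,len(Q),"rect",np.round(rc[0],1),np.round(rc[1],1),round(rc[2],1),"circ",np.round(c,1),round(rad,1),"z",e[:,2],"med",np.median(Q[:,:2],0).round(1))
seg("board",(272,228),60,75,115,108)
seg("block",(272,232),75,22,42,32)
seg("tall",(321,272),40,60,130,85)
seg("short",(225,282),40,25,80,42)
seg("jar",(216,181),45,43,60,50)
seg("stamp",(321,181),35,45,75,60)
seg("stampfoot",(321,181),40,12,30,30)
seg("kit",(117,253),135,9,20,14)
seg("clip",(113,232),60,45,90,70)
seg("round",(425,214),105,9,25,14)
seg("mug",(287,113),70,70,100,85)
seg("teal",(385,308),70,20,130,50)
seg("pink",(280,315),70,20,130,50)
seg("black",(350,125),80,20,130,50)
```

```text
table z -0.6076294619282361 1.2176341348478519
board top 234 rect [ 5.161e+02 -4.000e-01] [89.5  8.7] 70.0 circ [516.6  -0.6] 44.8 z [ 77.5 111. ] med [ 5.148e+02 -3.000e-01]
board scene 430 rect [517.1  -3.8] [89.8 13.6] 70.5 circ [513.6  -2.6] 44.9 z [ 76.  109.9] med [517.   -5.8]
block top 915 rect [516.2  -1.5] [109.8  50.2] 70.0 circ [516.6  -2.2] 58.9 z [27.8 35.2] med [515.3  -2.3]
block scene 483 rect [517.7  -4.9] [112.2  54.8] 64.8 circ [516.3  -4.3] 58.1 z [22.7 40.7] med [526.  -15.3]
tall top 303 rect [433.3 -97.9] [35.  37.3] 0.1 circ [432.9 -97.8] 18.9 z [ 75.  115.4] med [433.4 -96.1]
tall scene 258 rect [ 436.1 -102.9] [36.9 31.5] 44.5 circ [ 434.6 -100.7] 19.0 z [ 61.6 115.7] med [ 440.4 -104.9]
short top 277 rect [415.2  96.8] [36.4 36.6] 64.1 circ [415.1  97.2] 18.9 z [33.4 65.5] med [415.4  95.6]
short scene 132 rect [419.7  90.8] [34.8 27.8] 41.2 circ [416.7  93. ] 19.0 z [31.3 66.6] med [420.   88.3]
jar top 515 rect [625.8 117.1] [53.  51.7] 44.7 circ [625.5 117. ] 27.2 z [45.9 52.7] med [625.8 116.2]
jar scene 237 rect [625.1 115.3] [49.7 55.6] 36.0 circ [62
[... 1346 characters left out ...]
.5 87.1] med [773.  -35.1]
teal top 420 rect [ 358.4 -221.6] [90.  13.6] 40.8 circ [ 359.5 -222.9] 45.0 z [ 27.3 102.4] med [ 361.2 -218.9]
teal scene 1069 rect [ 359.9 -226.4] [91.  13.1] 40.2 circ [ 359.6 -226. ] 45.6 z [ 21.7 102.1] med [ 362. -227.]
pink top 263 rect [345.9 -11.9] [12.8 89.8] 84.1 circ [345.8 -13.5] 44.9 z [ 43.  102.3] med [347.2 -13.9]
pink scene 514 rect [344.4 -16.4] [10.7 93. ] 84.0 circ [344.3 -18.1] 46.5 z [ 23.5 102.3] med [352.2 -19.4]
black top 691 rect [ 740.7 -166.3] [90.  10.5] 83.7 circ [ 739.7 -166.2] 45.1 z [ 22.6 102.2] med [ 738.6 -165.9]
black scene 1113 rect [ 743.1 -167.5] [92.7 13.6] 83.0 circ [ 742.1 -167.4] 46.4 z [ 22.  101.9] med [ 743.6 -173.3]
```

View pics/crop1.png

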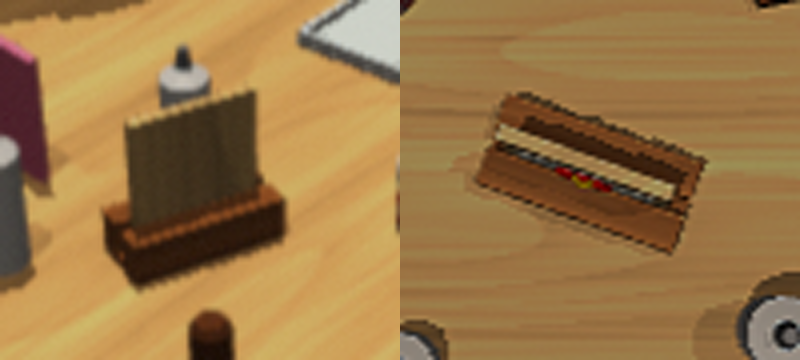

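The crop confirms it: light plywood with the red flower on its near face, standing in the brown block. Next is a small helper that works out tool-axis moves.

```bash
cat > d.py <<'E'
import sys
from h import *
from scipy.spatial.transform import Rotation as Ro
x,y,z,a=map(float,sys.argv[1:5]); a=np.deg2rad(a)   # TCP target, direction of tool y in deg
s=read_state(); R=Ro.from_euler("xyz",s["tool_rot"])
D=Ro.from_matrix(np.array([[-np.sin(a),np.cos(a),0],[np.cos(a),np.sin(a),0],[0,0,-1.]]))
w=(R.inv()*D).as_rotvec(); e=np.array([x,y,z])-s["eef_pos"]
print("t",round(s["clock"],2),"rot",w.round(3),"| shift after rot",D.inv().apply(e).round(1),"| shift before rot",R.inv().apply(e).round(1),"q",np.round(s["qpos"],2),"F",np.round(s["force"],1),"w",round(s["width"],1))
E
python3 d.py 516.4 -1.5 230 -20
```

```text
t 1.0 rot [-0.    -0.     1.625] | shift after rot [-473.9  521.1    1.3] | shift before rot [-494.6 -501.4    1.3] q [-1.34  0.63  0.04  1.52 -0.03  1.   -0.02] F [ 0.3 -0.5 -0.9] w 85.6
```

```bash
python3 -m creep '[[-33,-33.4,0,0,0,0,85],[-33,-33.4,0,0,0,0,85],[-33,-33.4,0,0,0,0,85],[-33,-33.4,0,0,0,0,85],[-33,-33.4,0,0,0,0,85],[-33,-33.4,0,0,0,0,85],[-33,-33.4,0,0,0,0,85],[-33,-33.4,0,0,0,0,85],[-33,-33.4,0,0,0,0,85],[-33,-33.4,0,0,0,0,85],[-33,-33.4,0,0,0,0,85],[-33,-33.4,0,0,0,0,85]]'; python3 d.py 516.4 -1.5 230 -20
```

```text
clock: 2.2
eef_pos: [452.1, 121.8, 231.7]
tool_rot: [3.141, 0.001, 2.847]
force: [0.7, 1.2, -0.3]
width: 85.0
gripper_force: 0.0
t 2.2 rot [ 1.000e-03 -0.000e+00  1.625e+00] | shift after rot [-93.8 102.5   1.7] | shift before rot [-97.3 -99.3   1.7] q [-0.39  0.37  0.09  2.01 -0.05  0.76  1.01] F [ 0.7  1.2 -0.3] w 85.0
```

```bash
python3 -m creep '[[0,0,0,0,0,0.148,85],[0,0,0,0,0,0.148,85],[0,0,0,0,0,0.148,85],[0,0,0,0,0,0.148,85],[0,0,0,0,0,0.148,85],[0,0,0,0,0,0.148,85],[0,0,0,0,0,0.148,85],[0,0,0,0,0,0.148,85],[0,0,0,0,0,0.148,85],[0,0,0,0,0,0.148,85],[0,0,0,0,0,0.145,85]]'; python3 -m creep '[[-31,34,0,0,0,0,40],[-31,34,0,0,0,0,40],[-31,34,0,0,0,0,40],[0,0,0,0,0,0,40],[0,0,0,0,0,0,40]]';  python3 d.py 516.4 -1.5 140 -20
python3 - <<'E'
from h import *
im,d=cams.get_image("top"); cv2.imwrite("pics/top1.png",cv2.resize(im[150:310,180:390],None,fx=3,fy=3))
E
```

```text
clock: 3.3
eef_pos: [451.4, 123.6, 231.5]
tool_rot: [3.141, -0.0, 1.216]
force: [0.3, 0.1, -0.4]
width: 84.9
gripper_force: 0.0
clock: 3.8
eef_pos: [515.5, -0.1, 231.3]
tool_rot: [-3.142, 0.0, 1.219]
force: [-0.1, 0.3, -0.2]
width: 40.0
gripper_force: 0.0
t 3.8 rot [-0.     0.    -0.003] | shift after rot [-1.   1.3 91.3] | shift before rot [-1.   1.3 91.3] q [-0.41  0.48  0.53  1.9  -0.32  0.84 -0.08] F [-0.1  0.3 -0.2] w 40.0
```

View pics/top1.png

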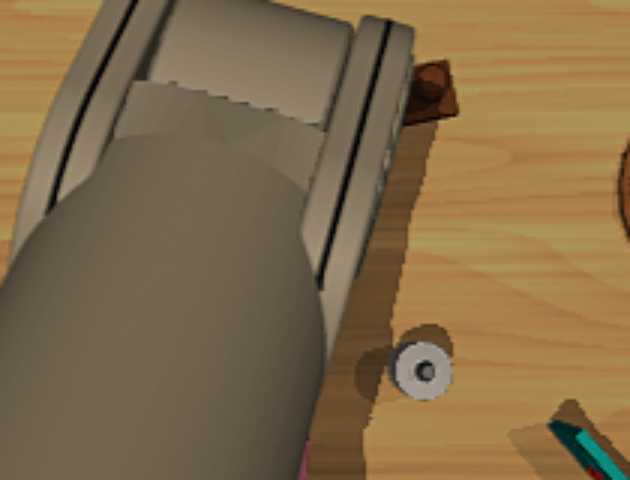

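The top view shows the arm hiding the board, with the tall bottle at crop (425,370) and the stamp at (432,85) untouched. The scene camera will be used for checks. Now descending.

```bash
python3 -m creep '[[-1,1.3,40,0,0,0,40],[0,0,40,0,0,0,40],[0,0,40,0,0,0,40],[0,0,36,0,0,0,40],[0,0,0,0,0,0,40],[0,0,0,0,0,0,40]]'; python3 d.py 516.4 -1.5 75 -20
python3 - <<'E'
from h import *
im,d=cams.get_image("scene"); cv2.imwrite("pics/sc1.png",cv2.resize(im[120:260,180:360],None,fx=4,fy=4))
E
```

```text
clock: 4.45
eef_pos: [515.9, 0.9, 75.6]
tool_rot: [-3.14, -0.0, 1.223]
force: [0.1, -0.1, 0.6]
width: 40.2
gripper_force: 0.0
t 4.45 rot [-0.001 -0.     0.002] | shift after rot [-2.1  1.3  0.6] | shift before rot [-2.1  1.3  0.6] q [-0.28  0.71  0.35  2.02 -0.49  0.49  0.08] F [ 0.1 -0.1  0.6] w 40.2
```

View pics/sc1.png

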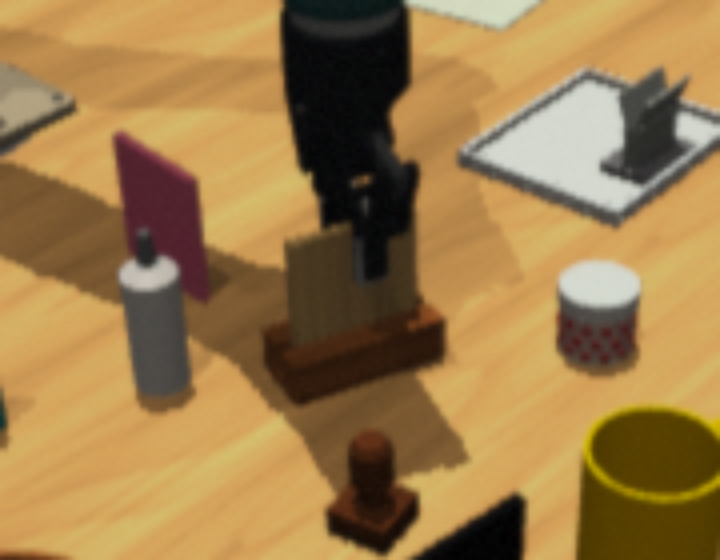

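The scene crop shows the near finger at (370,260) on the board, which spans columns 288–415. Allowing for perspective that is about central. Closing and lifting.

```bash
python3 -m creep '[[-1,0.6,0,0,0,0,20],[0,0,0,0,0,0,4],[0,0,0,0,0,0,0],[0,0,0,0,0,0,0],[0,0,0,0,0,0,0],[0,0,0,0,0,0,0]]'; python3 -m creep '[[0,0,-10,0,0,0,0],[0,0,-35,0,0,0,0],[0,0,-40,0,0,0,0],[0,0,-40,0,0,0,0],[0,0,-35,0,0,0,0],[0,0,0,0,0,0,0]]'; python3 d.py 518.8 332.5 230 1.8
python3 - <<'E'
from h import *
im,d=cams.get_image("scene"); cv2.imwrite("pics/sc2.png",cv2.resize(im[60:260,180:360],None,fx=3,fy=3))
E
```

```text
clock: 5.1
eef_pos: [517.5, -1.2, 77.0]
tool_rot: [3.139, -0.002, 1.222]
force: [-0.6, -0.5, 6.7]
width: 7.2
gripper_force: 59.3
clock: 5.7
eef_pos: [519.4, -2.0, 240.7]
tool_rot: [3.132, -0.004, 1.222]
force: [-0.1, -1.2, -1.1]
width: 7.3
gripper_force: 59.7
t 5.7 rot [ 0.01  -0.002 -0.381] | shift after rot [334.3   9.9  10.7] | shift before rot [ 314.  -115.1   10.9] q [-0.42  0.47  0.54  1.89 -0.32  0.86 -0.07] F [-0.1 -1.2 -1.1] w 7.3
```

View pics/sc2.png

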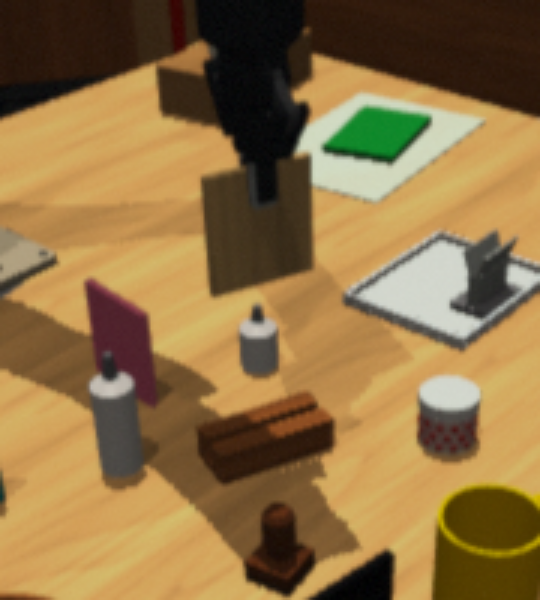

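The scene shows the board held upright at crop (258,225), with the block empty. Rotating and moving over the clip.

```bash
python3 -m creep '[[0,0,0,0.005,0,-0.127,0],[0,0,0,0.005,0,-0.127,0],[0,0,0,0,-0.002,-0.127,0],[35,1.1,0,0,0,0,0],[42,1.2,0,0,0,0,0],[42,1.2,0,0,0,0,0],[42,1.2,0,0,0,0,0],[42,1.2,0,0,0,0,0],[42,1.2,0,0,0,0,0],[42,1.2,0,0,0,0,0],[42,1.2,0,0,0,0,0]]'; python3 -m creep '[[2,0,0,0,0,0,0],[0,0,0,0,0,0,0],[0,0,0,0,0,0,0]]'; python3 d.py 518.8 332.5 170 1.8
```

```text
clock: 6.85
eef_pos: [514.2, 329.0, 234.2]
tool_rot: [-3.129, 0.001, 1.603]
force: [0.5, -0.0, -1.0]
width: 6.9
gripper_force: 59.6
clock: 7.15
eef_pos: [515.1, 327.8, 234.6]
tool_rot: [-3.13, 0.002, 1.601]
force: [-0.7, 0.7, -0.6]
width: 6.9
gripper_force: 59.6
t 7.15 rot [-0.011  0.002 -0.001] | shift after rot [ 4.6  3.8 64.6] | shift before rot [ 4.7  4.5 64.6] q [-0.86  0.6   0.41  1.63 -0.28  0.98 -0.32] F [-0.7  0.7 -0.6] w 6.9
```

```bash
python3 -m creep '[[4.6,3.8,30,-0.011,0.002,0,0],[0,0,40,0,0,0,0],[0,0,0,0,0,0,0],[0,0,0,0,0,0,0]]'; python3 d.py 518.8 332.5 82 1.8
python3 - <<'E'
from h import *
im,d=cams.get_image("scene"); cv2.imwrite("pics/sc3.png",cv2.resize(im[60:200,270:400],None,fx=4,fy=4))
S=cloud("scene",d).reshape(-1,3)
T=cloud("top",cams.get_image("top")[1]).reshape(-1,3)
for C in (S,T):
  for lo,hi in ((95,130),(130,150),(62,75),(45,60)):
    m=(np.abs(C[:,0]-519)<45)&(np.abs(C[:,1]-332)<60)&(C[:,2]>lo)&(C[:,2]<hi); Q=C[m]
    if len(Q)>8: rc=cv2.minAreaRect(Q[:,:2].astype(np.float32)); print(lo,len(Q),np.round(rc[0],1),np.round(rc[1],1),round(rc[2],1),np.percentile(Q,[2,50,98],0).round(1).tolist())
E
```

```text
clock: 7.55
eef_pos: [519.0, 332.8, 165.5]
tool_rot: [3.141, -0.001, 1.6]
force: [1.1, -0.7, -0.4]
width: 7.1
gripper_force: 59.5
t 7.55 rot [ 0.    -0.001 -0.002] | shift after rot [-0.3 -0.2 83.5] | shift before rot [-0.4 -0.2 83.5] q [-0.84  0.68  0.38  1.69 -0.32  0.83 -0.29] F [ 1.1 -0.7 -0.4] w 7.1
95 173 [520.8 330.9] [94.5 10.8] 87.4 [[515.2, 285.1, 99.6], [520.8, 323.5, 114.5], [523.5, 376.0, 129.4]]
130 108 [518. 331.] [10.2 93.6] 3.2 [[516.6, 285.7, 130.6], [520.7, 324.0, 140.4], [524.3, 373.3, 148.9]]
62 90 [516.7 332.7] [29.  65.9] 3.2 [[503.7, 300.7, 62.4], [510.2, 330.4, 68.9], [531.2, 361.9, 74.7]]
45 72 [518.3 332.5] [17.3 62.4] 3.9 [[509.1, 301.7, 45.4], [522.1, 317.6, 53.4], [526.9, 362.7, 59.8]]
95 47 [520.4 309.4] [ 7.9 43.1] 2.2 [[515.9, 288.0, 98.8], [517.2, 292.2, 112.9], [524.4, 329.0, 128.2]]
130 43 [517.5 311.4] [ 7.5 47.7] 9.0 [[511.6, 288.1, 130.4], [516.6, 303.9, 141.3], [524.6, 331.3, 149.1]]
62 109 [519.  332.8] [27.3 60.4] 2.5 [[504.8, 303.3, 62.2], [508.9, 324.0, 69.8], [533.0, 360.5, 73.8]]
45 64 [514.  331.8] [16.5 61.4] 11.5 [[511.5, 302.7, 45.5], [515.9, 325.5, 52.4], [526.6, 360.3, 59.7]]
```

View pics/sc3.png

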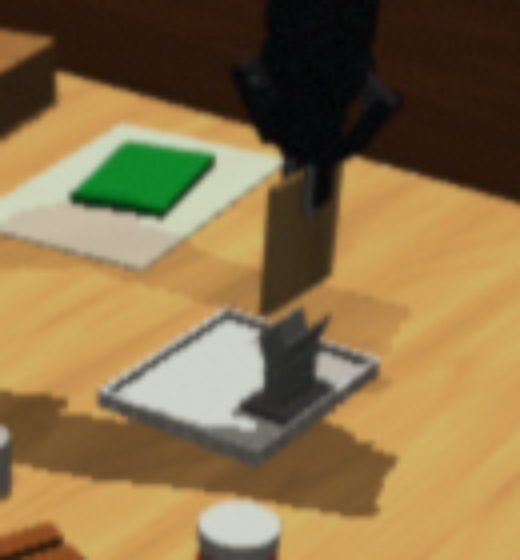

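Scene crop: the board, at (300,240), hangs straight over the clip mouth at (290,330), and the clouds agree within 2 mm. Pushing down.

```bash
python3 -m creep '[[0,0,25,0,0,0,0],[0,0,20,0,0,0,0],[0,0,5,0,0,0,0],[0,0,5,0,0,0,0],[0,0,5,0,0,0,0],[0,0,5,0,0,0,0],[0,0,5,0,0,0,0],[0,0,0,0,0,0,0]]'; python3 -m creep '[[0,0,4,0,0,0,0],[0,0,4,0,0,0,0],[0,0,0,0,0,0,0]]'; python3 d.py 518.8 332.5 82 1.8
```

```text
clock: 8.45
eef_pos: [518.6, 334.9, 94.8]
tool_rot: [3.141, -0.002, 1.603]
force: [0.4, 0.8, -3.0]
width: 7.0
gripper_force: 59.3
clock: 8.75
eef_pos: [518.5, 334.7, 86.7]
tool_rot: [3.141, -0.002, 1.603]
force: [0.1, -0.3, -3.1]
width: 7.4
gripper_force: 59.3
t 8.75 rot [ 0.    -0.002  0.001] | shift after rot [-2.2  0.2  4.7] | shift before rot [-2.2  0.2  4.7] q [-0.81  0.79  0.32  1.74 -0.37  0.68 -0.25] F [ 0.1 -0.3 -3.1] w 7.4
```

```bash
for i in 1; do python3 -m creep '[[0,0,2,0,0,0,0],[0,0,2,0,0,0,0],[0,0,0,0,0,0,0]]'; done; python3 -m creep '[[0,0,2,0,0,0,0],[0,0,0,0,0,0,0]]'
python3 - <<'E'
from h import *
im,d=cams.get_image("scene"); cv2.imwrite("pics/sc4.png",cv2.resize(im[60:200,270:400],None,fx=4,fy=4))
S=cloud("scene",d).reshape(-1,3)
m=(np.abs(S[:,0]-519)<20)&(np.abs(S[:,1]-310)<25)&(S[:,2]>90)&(S[:,2]<150); Q=S[m]; print(np.percentile(Q,[2,50,98],0).round(1))
E
```

```text
clock: 9.05
eef_pos: [518.7, 334.7, 83.1]
tool_rot: [3.141, -0.002, 1.603]
force: [0.8, 0.3, -1.8]
width: 7.1
gripper_force: 59.6
clock: 9.25
eef_pos: [519.1, 334.9, 82.1]
tool_rot: [3.14, -0.003, 1.603]
force: [-1.0, 0.1, 5.6]
width: 7.1
gripper_force: 60.6
[[501.4 288.8  91.6]
 [521.8 323.2 114.3]
 [537.2 332.6 149. ]]
```

View pics/sc4.png

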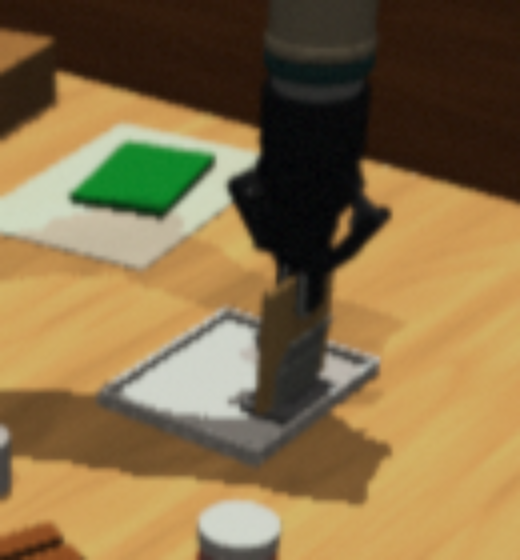

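The board's lower edge is at the clip foot (265,410), the force rose at TCP z 82 as predicted, so it is home. One more small press, then release and retreat.

```bash
python3 -m creep '[[0,0,1.5,0,0,0,0],[0,0,0,0,0,0,0]]'; python3 -m creep '[[0,0,0,0,0,0,40],[0,0,0,0,0,0,40],[0,0,0,0,0,0,40],[0,0,-30,0,0,0,40],[0,0,-45,0,0,0,40],[0,0,-45,0,0,0,60],[0,0,-20,0,0,0,60],[0,0,0,0,0,0,60]]'; python3 d.py 415.8 95.5 220 13
python3 - <<'E'
from h import *
S=cloud("scene",cams.get_image("scene")[1]).reshape(-1,3)
m=(np.abs(S[:,0]-519)<25)&(np.abs(S[:,1]-330)<60)&(S[:,2]>85)&(S[:,2]<130); Q=S[m]; print(np.percentile(Q,[2,50,98],0).round(1)); rc=cv2.minAreaRect(Q[:,:2].astype(np.float32)); print(rc)
E
```

```text
clock: 9.5
eef_pos: [519.3, 334.9, 82.0]
tool_rot: [3.14, -0.004, 1.603]
force: [-3.7, -2.4, 15.3]
width: 7.1
gripper_force: 62.1
clock: 10.3
eef_pos: [520.7, 335.3, 223.3]
tool_rot: [3.135, -0.006, 1.603]
force: [0.3, -0.5, -0.4]
width: 60.3
gripper_force: 0.0
t 10.3 rot [ 0.007 -0.005 -0.195] | shift after rot [-210.1 -156.1    3.3] | shift before rot [-236.4 -112.5    1.1] q [-0.87  0.62  0.41  1.63 -0.29  0.94 -0.32] F [ 0.3 -0.5 -0.4] w 60.3
[[514.2 287.5  86.2]
 [520.8 326.7 103. ]
 [524.8 376.6 115.8]]
((518.9392700195312, 333.2829284667969), (11.557733535766602, 93.55963134765625), 0.8362143635749817)
```

```bash
python3 -m creep '[[0,0,0,0.007,-0.005,-0.1,70],[0,0,0,0,0,-0.095,70],[-35,-26,0,0,0,0,70],[-35,-26,0,0,0,0,70],[-35,-26,0,0,0,0,70],[-35,-26,0,0,0,0,70],[-35,-26,0,0,0,0,70],[-35,-26,0,0,0,0,70],[0,0,0,0,0,0,70],[0,0,0,0,0,0,70]]'; python3 d.py 415.8 95.5 100 13
```

```text
clock: 11.35
eef_pos: [413.1, 94.1, 220.3]
tool_rot: [-3.134, 0.002, 1.796]
force: [1.2, 0.7, 0.5]
width: 69.9
gripper_force: 0.0
t 11.35 rot [-0.008  0.002 -0.002] | shift after rot [  0.8   3.  120.3] | shift before rot [  1.    3.9 120.3] q [-0.58  0.35  0.39  2.13 -0.2   0.7   0.16] F [1.2 0.7 0.5] w 69.9
```

```bash
python3 -m creep '[[0.8,3,40,-0.008,0.002,0,70],[0,0,40,0,0,0,70],[0,0,40,0,0,0,70],[0,0,0,0,0,0,70],[0,0,0,0,0,0,70]]'; python3 d.py 415.8 95.5 14 13
```

```text
clock: 11.85
eef_pos: [416.4, 96.7, 100.6]
tool_rot: [-3.141, -0.0, 1.799]
force: [0.1, -0.8, 0.2]
width: 70.0
gripper_force: 0.0
t 11.85 rot [-0.    -0.     0.001] | shift after rot [-1.  -0.9 86.6] | shift before rot [-1.  -0.8 86.6] q [-0.46  0.57  0.23  2.24 -0.36  0.36  0.31] F [ 0.1 -0.8  0.2] w 70.0
```

```bash
python3 -m creep '[[-1,-0.9,35,0,0,0,70],[0,0,30,0,0,0,70],[0,0,21,0,0,0,70],[0,0,0,0,0,0,60],[0,0,0,0,0,0,40],[0,0,0,0,0,0,30],[0,0,0,0,0,0,30],[0,0,0,0,0,0,30],[0,0,0,0,0,0,30]]';python3 d.py 415.8 95.5 14 13; python3 -m creep '[[0,0,-10,0,0,0,30],[0,0,-35,0,0,0,30],[0,0,-40,0,0,0,30],[0,0,-40,0,0,0,30],[0,0,-40,0,0,0,30],[0,0,0,0,0,0,30]]'; python3 d.py 538 -361 180 -31
python3 - <<'E'
from h import *
im,d=cams.get_image("scene"); cv2.imwrite("pics/sc5.png",cv2.resize(im[60:260,180:380],None,fx=3,fy=3))
E
```

```text
clock: 12.75
eef_pos: [415.1, 98.4, 36.8]
tool_rot: [3.141, -0.011, 1.798]
force: [-2.0, 1.3, 7.8]
width: 34.1
gripper_force: 58.8
t 12.75 rot [ 0.    -0.011  0.   ] | shift after rot [-3.   0.1 22.8] | shift before rot [-3.2  0.  22.7] q [-0.46  0.72  0.25  2.27 -0.84  0.24  0.78] F [-2.   1.3  7.8] w 34.1
clock: 13.35
eef_pos: [417.7, 96.2, 204.8]
tool_rot: [3.135, -0.01, 1.798]
force: [1.1, 1.0, -1.3]
width: 34.2
gripper_force: 60.1
t 13.35 rot [ 0.002 -0.012  0.768] | shift after rot [-329.9  338.6   24.8] | shift before rot [-472.7   14.2   20.3] q [-0.81  0.44  0.74  2.15 -0.48  0.7   0.48] F [ 1.1  1.  -1.3] w 34.2
```

View pics/sc5.png

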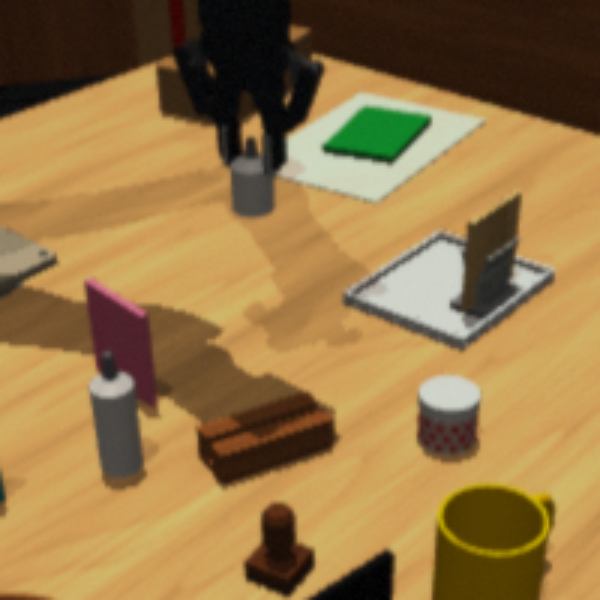

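The scene shows the short bottle held upright at crop (252,185). The tool stopped at z 37 because q6 reached its limit, so the grip is high on the shoulder. It holds, so I'll carry it gently, with its bottom 37 mm below the TCP. The board stands in the clip at (490,255).

```bash
python3 -m creep '[[0,0,0,0.002,-0.006,0.12,30],[0,0,0,0,-0.006,0.128,30],[0,0,0,0,0,0.13,30],[0,0,0,0,0,0.13,30],[0,0,0,0,0,0.13,30],[0,0,0,0,0,0.13,30],[0,0,0,0,0,0,30]]'; python3 -m creep '[[-17,18,0,0,0,0,30],[-28,29,0,0,0,0,30],[-30,31,0,0,0,0,30],[-30,31,0,0,0,0,30],[-30,31,0,0,0,0,30],[-30,31,0,0,0,0,30],[-30,31,0,0,0,0,30],[-30,31,0,0,0,0,30],[-30,31,0,0,0,0,30],[-30,31,0,0,0,0,30],[-28,27,0,0,0,0,30],[-17,17,0,0,0,0,30]]';python3 -m creep '[[0,0,0,0,0,0,30],[0,0,0,0,0,0,30]]'; python3 d.py 538 -361 110 -31
```

```text
clock: 14.1
eef_pos: [413.7, 95.9, 199.1]
tool_rot: [-3.137, 0.009, 1.029]
force: [0.4, -1.0, -1.0]
width: 34.0
gripper_force: 60.0
clock: 15.3
eef_pos: [534.1, -364.8, 200.3]
tool_rot: [-3.138, 0.008, 1.029]
force: [-0.1, 1.2, -0.4]
width: 34.0
gripper_force: 60.1
clock: 15.5
eef_pos: [534.3, -361.0, 200.0]
tool_rot: [-3.136, 0.006, 1.03]
force: [0.7, 1.3, -0.0]
width: 34.5
gripper_force: 60.1
t 15.5 rot [-0.005  0.006  0.   ] | shift after rot [ 1.9  3.1 90. ] | shift before rot [ 2.4  3.6 90. ] q [ 0.11  0.79  0.8   1.57 -0.62  1.05  0.54] F [ 0.7  1.3 -0. ] w 34.5
```

```bash
python3 -m creep '[[1.9,3.1,30,-0.005,0.006,0,30],[0,0,40,0,0,0,30],[0,0,35,0,0,0,30],[0,0,25,0,0,0,30],[0,0,12,0,0,0,30],[0,0,0,0,0,0,30],[0,0,0,0,0,0,30]]'; python3 d.py 538 -361 42 -31
python3 - <<'E'
from h import *
im,d=cams.get_image("scene"); cv2.imwrite("pics/sc6.png",cv2.resize(im[180:340,80:280],None,fx=4,fy=4)[:600])
S=cloud("scene",d).reshape(-1,3)
for lo,hi in ((16,28),(28,40),(40,55)):
  m=(np.hypot(S[:,0]-538,S[:,1]+361)<35)&(S[:,2]>lo)&(S[:,2]<hi); Q=S[m]; print(len(Q),np.percentile(Q,[2,50,98],0).round(1).tolist() if len(Q) else "", cv2.minEnclosingCircle(Q[:,:2].astype(np.float32)) if len(Q) else "")
E
```

```text
clock: 16.2
eef_pos: [539.5, -361.3, 60.0]
tool_rot: [3.138, 0.001, 1.031]
force: [0.5, 1.0, -0.9]
width: 33.7
gripper_force: 60.1
t 16.2 rot [0.003 0.001 0.001] | shift after rot [-0.5 -1.5 18. ] | shift before rot [-0.5 -1.5 18. ] q [ 0.17  0.95  0.67  1.66 -0.77  0.81  0.65] F [ 0.5  1.  -0.9] w 33.7
24 [[531.1, -381.4, 24.3], [552.2, -372.2, 26.6], [556.0, -352.9, 27.8]] ((540.1563110351562, -367.18865966796875), 18.246265411376953)
77 [[535.0, -381.9, 28.5], [552.0, -371.3, 33.9], [556.7, -350.0, 39.8]] ((539.8031005859375, -364.60015869140625), 18.296964645385742)
104 [[534.8, -381.8, 40.4], [552.3, -371.8, 47.6], [556.2, -350.5, 54.4]] ((539.081298828125, -364.47625732421875), 18.59229850769043)
```

View pics/sc6.png

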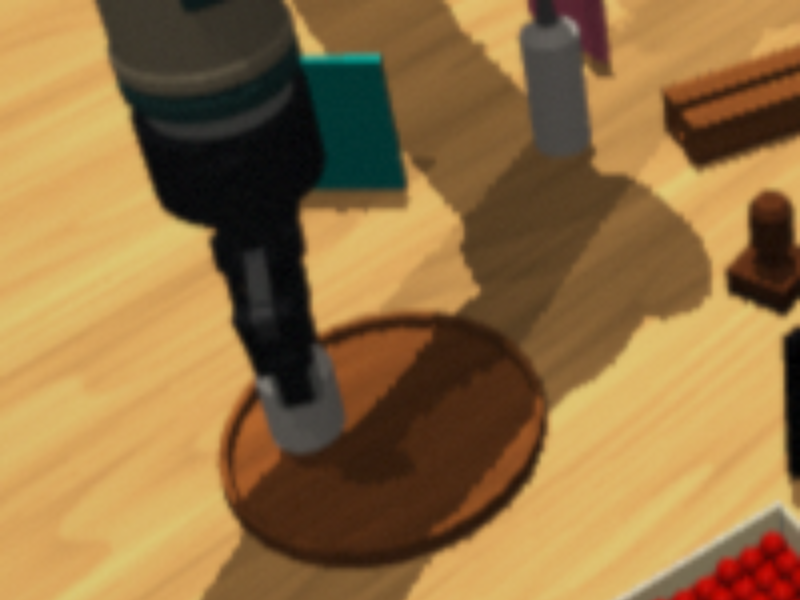

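The crop shows the bottle upright over the left of the round tray (300,430), well inside the rim. Setting it down.

```bash
python3 -m creep '[[0,0,10,0,0,0,30],[0,0,5,0,0,0,30],[0,0,2.5,0,0,0,30],[0,0,0,0,0,0,30]]'; python3 d.py 538 -361 42 -31; python3 -m creep '[[0,0,0.5,0,0,0,30],[0,0,0,0,0,0,50],[0,0,0,0,0,0,60],[0,0,0,0,0,0,60],[0,0,-20,0,0,0,60],[0,0,-45,0,0,0,60],[0,0,-45,0,0,0,80],[0,0,-45,0,0,0,80],[0,0,0,0,0,0,80]]'; python3 d.py 433.8 -98.5 200 -12
```

```text
clock: 16.65
eef_pos: [538.7, -361.4, 41.9]
tool_rot: [3.14, 0.0, 1.029]
force: [-0.9, 0.8, 3.4]
width: 34.2
gripper_force: 60.6
t 16.65 rot [ 0.002  0.    -0.   ] | shift after rot [-0.  -0.8 -0.1] | shift before rot [-0.  -0.8 -0.1] q [ 0.18  0.97  0.65  1.67 -0.79  0.79  0.67] F [-0.9  0.8  3.4] w 34.2
clock: 17.55
eef_pos: [541.1, -364.7, 202.6]
tool_rot: [3.128, 0.002, 1.03]
force: [-0.5, -0.6, 0.1]
width: 80.2
gripper_force: 0.0
t 17.55 rot [ 0.013  0.005 -0.332] | shift after rot [ 238.  -160.3    2.6] | shift before rot [ 172.8 -229.1   -0.9] q [ 0.11  0.79  0.8   1.57 -0.63  1.05  0.55] F [-0.5 -0.6  0.1] w 80.2
```

```bash
python3 -m creep '[[0,0,0,0.013,0.005,-0.11,80],[0,0,0,0,0,-0.111,80],[0,0,0,0,0,-0.111,80],[34,-22.9,0,0,0,0,80],[34,-22.9,0,0,0,0,80],[34,-22.9,0,0,0,0,80],[34,-22.9,0,0,0,0,80],[34,-22.9,0,0,0,0,80],[34,-22.9,0,0,0,0,80],[34,-22.9,0,0,0,0,80],[0,0,0,0,0,0,80],[0,0,0,0,0,0,80]]'; python3 d.py 433.8 -98.5 135 -12
python3 - <<'E'
from h import *
T=cloud("scene",cams.get_image("scene")[1]).reshape(-1,3)
m=(np.hypot(T[:,0]-538,T[:,1]+361)<35)&(T[:,2]>16)&(T[:,2]<90); Q=T[m]; print(cv2.minEnclosingCircle(Q[:,:2].astype(np.float32)),np.percentile(Q,[2,50,99],0).round(1).tolist())
E
```

```text
clock: 18.75
eef_pos: [431.5, -94.2, 199.1]
tool_rot: [-3.132, -0.007, 1.364]
force: [1.0, 0.4, -0.6]
width: 80.2
gripper_force: 0.0
t 18.75 rot [-0.009 -0.007  0.003] | shift after rot [-3.7  3.1 64.1] | shift before rot [-4.2  3.7 64. ] q [-0.39  0.5   0.8   2.12 -0.54  0.75  0.55] F [ 1.   0.4 -0.6] w 80.2
((537.5530395507812, -364.1905517578125), 19.20128059387207) [[526.1, -382.2, 16.9], [546.5, -368.0, 47.4], [555.5, -346.9, 72.5]]
```

```bash
python3 -m creep '[[-3.7,3.1,32,-0.009,-0.007,0,80],[0,0,32,0,0,0,80],[0,0,0,0,0,0,80],[0,0,0,0,0,0,80]]'; python3 d.py 433.8 -98.5 55 -12
```

```text
clock: 19.2
eef_pos: [433.5, -100.8, 135.3]
tool_rot: [-3.141, 0.001, 1.359]
force: [-0.5, -0.7, 0.2]
width: 80.0
gripper_force: 0.0
t 19.2 rot [-0.001  0.001 -0.002] | shift after rot [ 2.3 -0.1 80.3] | shift before rot [ 2.3 -0.1 80.3] q [-0.29  0.6   0.67  2.18 -0.68  0.58  0.67] F [-0.5 -0.7  0.2] w 80.0
```

```bash
python3 -m creep '[[1.5,0,25,0,0,0,80],[0.5,0,30,0,0,0,80],[0,0,25,0,0,0,80],[0,0,0,0,0,0,60],[0,0,0,0,0,0,40],[0,0,0,0,0,0,30],[0,0,0,0,0,0,30],[0,0,0,0,0,0,30],[0,0,0,0,0,0,30]]'; python3 d.py 433.8 -98.5 55 -12
```

```text
clock: 20.1
eef_pos: [434.9, -97.6, 56.9]
tool_rot: [3.139, 0.0, 1.362]
force: [-0.9, -0.5, 4.9]
width: 36.9
gripper_force: 59.3
t 20.1 rot [0.003 0.    0.   ] | shift after rot [-1.1 -0.9  1.9] | shift before rot [-1.1 -0.9  1.9] q [-0.14  0.72  0.44  2.22 -0.88  0.38  0.84] F [-0.9 -0.5  4.9] w 36.9
```

```bash
python3 -m creep '[[0,0,-10,0,0,0,30],[0,0,-35,0,0,0,30],[0,0,-40,0,0,0,30],[0,0,-40,0,0,0,30],[0,0,-40,0,0,0,30],[0,0,0,0,0,0,30]]'; python3 -m creep '[[0,0,0,0,0,-0.12,30],[0,0,0,0,0,-0.122,30],[0,0,0,0,0,-0.123,30],[0,0,0,0,0,-0.123,30],[0,0,0,0,0,-0.123,30],[0,0,0,0,0,-0.123,30],[0,0,0,0,0,-0.121,30],[0,0,0,0,0,0,30]]'; python3 d.py 437 374.5 220 37
```

```text
clock: 20.7
eef_pos: [436.7, -98.4, 225.3]
tool_rot: [3.132, -0.001, 1.362]
force: [1.7, -0.4, -1.2]
width: 36.2
gripper_force: 60.7
clock: 21.5
eef_pos: [433.4, -97.0, 220.5]
tool_rot: [3.141, -0.001, 2.217]
force: [-0.6, -0.5, -1.1]
width: 36.4
gripper_force: 60.6
t 21.5 rot [ 0.    -0.001  0.   ] | shift after rot [374.4 286.6   0.5] | shift before rot [374.3 286.8   0.9] q [-0.28  0.41  0.6   2.09 -0.34  0.74  1.18] F [-0.6 -0.5 -1.1] w 36.4
```

```bash
python3 -m creep '[[20,15,0,0,0,0,30],[34,26,0,0,0,0,30],[34,26,0,0,0,0,30],[34,26,0,0,0,0,30],[34,26,0,0,0,0,30],[34,26,0,0,0,0,30],[34,26,0,0,0,0,30],[34,26,0,0,0,0,30],[34,26,0,0,0,0,30],[34,26,0,0,0,0,30],[30,23,0,0,0,0,30],[18,15,0,0,0,0,30]]'; python3 -m creep '[[0,0,0,0,0,0,30],[0,0,0,0,0,0,30],[0,0,0,0,0,0,30]]';  python3 d.py 437 374.5 100 37
```

```text
clock: 22.7
eef_pos: [436.5, 378.1, 220.0]
tool_rot: [3.142, -0.002, 2.217]
force: [0.3, 0.4, -1.4]
width: 36.4
gripper_force: 60.6
clock: 23.0
eef_pos: [438.0, 372.7, 220.3]
tool_rot: [-3.141, 0.0, 2.214]
force: [0.2, -0.5, -1.4]
width: 36.3
gripper_force: 60.6
t 23.0 rot [-0.001  0.    -0.003] | shift after rot [  2.1   0.3 120.3] | shift before rot [  2.1   0.4 120.3] q [-1.12  0.59  0.58  1.75 -0.4   0.91  0.27] F [ 0.2 -0.5 -1.4] w 36.3
```

```bash
python3 -m creep '[[2,0.3,35,0,0,0,30],[0,0,40,0,0,0,30],[0,0,40,0,0,0,30],[0,0,25,0,0,0,30],[0,0,10,0,0,0,30],[0,0,0,0,0,0,30],[0,0,0,0,0,0,30]]';  python3 -m creep '[[0,0,4,0,0,0,30],[0,0,3,0,0,0,30],[0,0,0,0,0,0,30]]'; python3 d.py 437 374.5 62 37
```

```text
clock: 23.7
eef_pos: [438.1, 376.0, 71.6]
tool_rot: [3.14, -0.0, 2.215]
force: [0.0, 0.2, -1.2]
width: 36.3
gripper_force: 60.6
clock: 24.0
eef_pos: [436.8, 376.3, 63.6]
tool_rot: [3.141, -0.001, 2.217]
force: [-0.5, -0.6, -1.8]
width: 35.8
gripper_force: 60.6
t 24.0 rot [ 0.    -0.001  0.   ] | shift after rot [-1.6 -1.   1.6] | shift before rot [-1.6 -1.   1.5] q [-1.02  0.8   0.42  1.87 -0.55  0.59  0.4 ] F [-0.5 -0.6 -1.8] w 35.8
```

```bash
python3 -m creep '[[0,0,1.5,0,0,0,30],[0,0,0,0,0,0,30]]'; python3 -m creep '[[0,0,0.6,0,0,0,30],[0,0,0,0,0,0,30],[0,0,0,0,0,0,50],[0,0,0,0,0,0,60],[0,0,0,0,0,0,60],[0,0,-15,0,0,0,60],[0,0,-40,0,0,0,60],[0,0,-45,0,0,0,60],[0,0,-45,0,0,0,80],[0,0,-15,0,0,0,80],[0,0,0,0,0,0,80]]'; python3 d.py 630 -109.5 220 -10
python3 - <<'E'
from h import *
T=cloud("scene",cams.get_image("scene")[1]).reshape(-1,3)
m=(np.hypot(T[:,0]-437,T[:,1]-376)<35)&(T[:,2]>16)&(T[:,2]<140); Q=T[m]; print(cv2.minEnclosingCircle(Q[:,:2].astype(np.float32)),np.percentile(Q,[2,50,99],0).round(1).tolist())
E
```

```text
clock: 24.2
eef_pos: [437.1, 376.4, 62.1]
tool_rot: [3.141, -0.001, 2.217]
force: [-0.3, -0.1, -0.1]
width: 36.4
gripper_force: 60.7
clock: 25.3
eef_pos: [438.6, 377.0, 225.0]
tool_rot: [3.135, -0.001, 2.216]
force: [-0.1, 0.7, -0.5]
width: 79.8
gripper_force: 0.0
t 25.3 rot [ 0.006 -0.004  0.82 ] | shift after rot [-445.9  272.9    5. ] | shift before rot [-503.7 -139.9    3.4] q [-1.13  0.59  0.59  1.75 -0.4   0.92  0.27] F [-0.1  0.7 -0.5] w 79.8
((438.1672058105469, 371.6874084472656), 21.519838333129883) [[422.9, 353.6, 18.2], [443.4, 361.4, 65.4], [454.7, 384.1, 119.1]]
```

```bash
python3 -m creep '[[0,0,0,0.006,-0.004,0.137,80],[0,0,0,0,0,0.137,80],[0,0,0,0,0,0.137,80],[0,0,0,0,0,0.137,80],[0,0,0,0,0,0.137,80],[0,0,0,0,0,0.135,80],[0,0,0,0,0,0,80]]'; python3 -m creep '[[-37.2,22.7,0,0,0,0,70],[-37.2,22.7,0,0,0,0,70],[-37.2,22.7,0,0,0,0,70],[-37.2,22.7,0,0,0,0,70],[-37.2,22.7,0,0,0,0,70],[-37.2,22.7,0,0,0,0,70],[-37.2,22.7,0,0,0,0,70],[-37.2,22.7,0,0,0,0,70],[-37.2,22.7,0,0,0,0,70],[-37.2,22.7,0,0,0,0,70],[-37.2,22.7,0,0,0,0,70],[-37.2,22.7,0,0,0,0,70]]'; python3 -m creep '[[0,0,0,0,0,0,60],[0,0,0,0,0,0,60]]'; python3 d.py 630 -109.5 100 -10
```

```text
clock: 26.05
eef_pos: [436.0, 375.5, 219.5]
tool_rot: [-3.138, 0.01, 1.396]
force: [0.0, 0.8, -0.3]
width: 79.7
gripper_force: 0.0
clock: 27.25
eef_pos: [627.7, -112.2, 222.5]
tool_rot: [-3.138, 0.006, 1.4]
force: [0.5, -0.1, 0.2]
width: 69.7
gripper_force: 0.0
clock: 27.45
eef_pos: [627.1, -112.2, 222.5]
tool_rot: [-3.137, 0.007, 1.396]
force: [0.9, 1.4, -0.8]
width: 60.1
gripper_force: 0.0
t 27.45 rot [-0.004  0.007 -0.   ] | shift after rot [  3.2   2.4 122.5] | shift before rot [  4.    2.9 122.5] q [-0.28  0.73  0.73  1.57 -0.53  1.05  0.42] F [ 0.9  1.4 -0.8] w 60.1
```

```bash
python3 -m creep '[[3.2,2.4,40,-0.004,0.007,0,60],[0,0,40,0,0,0,60],[0,0,40,0,0,0,60],[0,0,0,0,0,0,60],[0,0,0,0,0,0,60]]'; python3 d.py 630 -109.5 28 -10
```

```text
clock: 27.95
eef_pos: [630.6, -107.0, 103.6]
tool_rot: [3.141, -0.001, 1.399]
force: [0.6, -0.3, 0.7]
width: 59.9
gripper_force: 0.0
t 27.95 rot [ 0.    -0.001  0.003] | shift after rot [-2.6 -0.1 75.6] | shift before rot [-2.6 -0.1 75.6] q [-0.23  0.86  0.63  1.67 -0.64  0.84  0.51] F [ 0.6 -0.3  0.7] w 59.9
```

```bash
python3 -m creep '[[-2.6,0,30,0,0,0,60],[0,0,30,0,0,0,60],[0,0,14.5,0,0,0,60],[0,0,0,0,0,0,60],[0,0,0,0,0,0,40],[0,0,0,0,0,0,20],[0,0,0,0,0,0,15],[0,0,0,0,0,0,15],[0,0,0,0,0,0,15]]'; python3 d.py 630 -109.5 28 -10; python3 -m creep '[[0,0,-10,0,0,0,15],[0,0,-35,0,0,0,15],[0,0,-40,0,0,0,15],[0,0,-40,0,0,0,15],[0,0,-40,0,0,0,15],[0,0,-10,0,0,0,15],[0,0,0,0,0,0,15]]';  python3 d.py 440 284.5 200 33
python3 - <<'E'
from h import *
im,d=cams.get_image("scene"); cv2.imwrite("pics/sc7.png",cv2.resize(im[60:300,120:400],None,fx=2.5,fy=2.5))
E
```

```text
clock: 28.85
eef_pos: [631.8, -111.3, 31.1]
tool_rot: [3.137, -0.0, 1.397]
force: [-2.4, -0.0, 6.9]
width: 24.2
gripper_force: 58.7
t 28.85 rot [ 0.005 -0.     0.001] | shift after rot [ 1.4 -2.1  3.1] | shift before rot [ 1.4 -2.1  3.1] q [-0.19  0.95  0.56  1.69 -0.72  0.71  0.57] F [-2.4 -0.   6.9] w 24.2
clock: 29.55
eef_pos: [631.2, -111.2, 206.6]
tool_rot: [3.136, -0.001, 1.397]
force: [0.3, -0.0, -1.7]
width: 24.1
gripper_force: 59.1
t 29.55 rot [ 0.006  0.002 -0.75 ] | shift after rot [436.   55.2   6.6] | shift before rot [ 356.6 -256.9    5.2] q [-0.27  0.74  0.72  1.59 -0.55  1.02  0.44] F [ 0.3 -0.  -1.7] w 24.1
```

View pics/sc7.png

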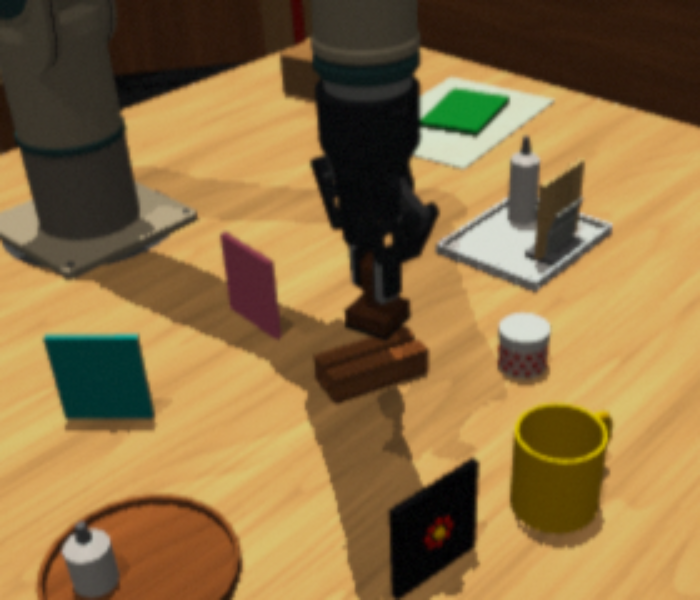

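The scene shows the stamp held upright (378,310), the tall bottle and board standing in the kit tray, and the short bottle in the round tray (90,560). Carrying the stamp over.

```bash
python3 -m creep '[[0,0,0,0.006,0.002,-0.125,15],[0,0,0,0,0,-0.125,15],[0,0,0,0,0,-0.125,15],[0,0,0,0,0,-0.125,15],[0,0,0,0,0,-0.125,15],[0,0,0,0,0,-0.125,15],[0,0,0,0,0,0,15]]'; python3 -m creep '[[24,3,0,0,0,0,15],[38,4.8,0,0,0,0,15],[40,5,0,0,0,0,15],[40,5,0,0,0,0,15],[40,5,0,0,0,0,15],[40,5,0,0,0,0,15],[40,5,0,0,0,0,15],[40,5,0,0,0,0,15],[40,5,0,0,0,0,15],[38,5,0,0,0,0,15],[34,4.4,0,0,0,0,15],[22,3,0,0,0,0,15]]'; python3 -m creep '[[0,0,0,0,0,0,15],[0,0,0,0,0,0,15],[0,0,0,0,0,0,15]]'; python3 d.py 440 284.5 100 33
```

```text
clock: 30.3
eef_pos: [628.9, -110.4, 202.0]
tool_rot: [-3.138, -0.008, 2.147]
force: [0.1, 0.1, -0.6]
width: 24.1
gripper_force: 59.0
clock: 31.5
eef_pos: [436.5, 287.5, 204.5]
tool_rot: [-3.137, -0.005, 2.147]
force: [0.3, -0.1, -0.5]
width: 24.1
gripper_force: 59.0
clock: 31.8
eef_pos: [439.4, 283.4, 205.4]
tool_rot: [-3.139, -0.003, 2.144]
force: [0.9, -0.0, -1.1]
width: 24.4
gripper_force: 59.0
t 31.8 rot [-0.003 -0.003 -0.003] | shift after rot [  0.6   1.1 105.4] | shift before rot [  0.2   1.4 105.4] q [-1.    0.54  0.57  1.91 -0.4   0.81  0.35] F [ 0.9 -0.  -1.1] w 24.4
```

Touchdown is expected at TCP z ≈ 36.

```bash
python3 -m creep '[[0.6,1.1,40,-0.003,-0.003,0,15],[0,0,40,0,0,0,15],[0,0,40,0,0,0,15],[0,0,28,0,0,0,15],[0,0,12,0,0,0,15],[0,0,0,0,0,0,15],[0,0,0,0,0,0,15]]';  python3 d.py 440 284.5 36 33
```

```text
clock: 32.5
eef_pos: [440.8, 285.9, 46.7]
tool_rot: [3.139, -0.001, 2.145]
force: [-0.1, 0.6, -1.1]
width: 23.7
gripper_force: 59.1
t 32.5 rot [ 0.003 -0.001 -0.002] | shift after rot [-0.8 -1.4 10.7] | shift before rot [-0.8 -1.4 10.7] q [-0.86  0.77  0.36  2.01 -0.59  0.45  0.52] F [-0.1  0.6 -1.1] w 23.7
```

```bash
python3 -m creep '[[0,0,5,0,0,0,15],[0,0,3.5,0,0,0,15],[0,0,1.5,0,0,0,15],[0,0,0.7,0,0,0,15],[0,0,0,0,0,0,15]]'; python3 -m creep '[[0,0,0,0,0,0,40],[0,0,0,0,0,0,50],[0,0,0,0,0,0,50],[0,0,-15,0,0,0,50],[0,0,-40,0,0,0,50],[0,0,-45,0,0,0,60],[0,0,-45,0,0,0,80],[0,0,-25,0,0,0,80],[0,0,0,0,0,0,85]]'; python3 d.py 625.5 116 205 10.5
python3 - <<'E'
from h import *
T=cloud("scene",cams.get_image("scene")[1]).reshape(-1,3)
m=(np.hypot(T[:,0]-440,T[:,1]-284)<35)&(T[:,2]>16)&(T[:,2]<140); Q=T[m]; print(cv2.minAreaRect(Q[:,:2].astype(np.float32)),np.percentile(Q,[2,50,99],0).round(1).tolist())
E
```

```text
clock: 33.0
eef_pos: [439.7, 286.6, 36.1]
tool_rot: [3.139, -0.002, 2.147]
force: [-1.3, -1.2, 6.0]
width: 23.8
gripper_force: 59.8
clock: 33.9
eef_pos: [441.7, 287.1, 208.7]
tool_rot: [3.133, -0.002, 2.147]
force: [1.3, 0.9, -0.3]
width: 84.6
gripper_force: 0.0
t 33.9 rot [ 0.008 -0.003  0.393] | shift after rot [-201.7  149.6    3.7] | shift before rot [-243.6   60.9    3.8] q [-1.02  0.54  0.58  1.9  -0.41  0.81  0.36] F [ 1.3  0.9 -0.3] w 84.6
((436.31280517578125, 286.81396484375), (41.03936004638672, 46.82915115356445), 56.28797149658203) [[417.4, 261.8, 16.5], [443.3, 279.9, 29.4], [463.7, 307.1, 71.6]]
```

```bash
python3 -m creep '[[0,0,0,0.008,-0.003,0.131,85],[0,0,0,0,0,0.131,85],[0,0,0,0,0,0.131,85],[-33.6,25,0,0,0,0,85],[-33.6,25,0,0,0,0,85],[-33.6,25,0,0,0,0,85],[-33.6,25,0,0,0,0,85],[-33.6,25,0,0,0,0,85],[-33.6,25,0,0,0,0,85],[0,0,0,0,0,0,85],[0,0,0,0,0,0,85]]'; python3 d.py 625.5 116 90 10.5
```

```text
clock: 35.05
eef_pos: [623.1, 113.6, 202.9]
tool_rot: [-3.132, 0.004, 1.751]
force: [0.2, 0.3, -1.0]
width: 85.0
gripper_force: 0.0
t 35.05 rot [-0.009  0.004 -0.003] | shift after rot [  1.9   2.8 112.9] | shift before rot [  2.4   3.9 112.9] q [-0.59  0.72  0.65  1.6  -0.49  1.    0.38] F [ 0.2  0.3 -1. ] w 85.0
```

```bash
python3 -m creep '[[1.9,2.8,38,-0.009,0.004,0,85],[0,0,38,0,0,0,85],[0,0,37,0,0,0,85],[0,0,0,0,0,0,85],[0,0,0,0,0,0,85]]'; python3 d.py 625.5 116 23 10.5
```

```text
clock: 35.55
eef_pos: [625.1, 118.3, 91.6]
tool_rot: [3.141, -0.001, 1.755]
force: [-0.5, 0.2, 0.8]
width: 84.9
gripper_force: 0.0
t 35.55 rot [ 0.001 -0.001  0.001] | shift after rot [-2.4 -0.  68.6] | shift before rot [-2.4 -0.1 68.6] q [-0.55  0.85  0.55  1.68 -0.59  0.78  0.47] F [-0.5  0.2  0.8] w 84.9
```

```bash
python3 -m creep '[[-2.4,0,30,0,0,0,85],[-1,0,25,0,0,0,85],[0,0,14,0,0,0,85],[0,0,0,0,0,0,85],[0,0,0,0,0,0,60],[0,0,0,0,0,0,45],[0,0,0,0,0,0,45],[0,0,0,0,0,0,45],[0,0,0,0,0,0,45]]'; python3 d.py 625.5 116 23 10.5; python3 -m creep '[[0,0,-10,0,0,0,45],[0,0,-35,0,0,0,45],[0,0,-40,0,0,0,45],[0,0,-40,0,0,0,45],[0,0,-40,0,0,0,45],[0,0,0,0,0,0,45]]'; python3 d.py 574.5 -301 185 -30
python3 - <<'E'
from h import *
T=cloud("scene",cams.get_image("scene")[1]).reshape(-1,3)
m=(np.hypot(T[:,0]-626,T[:,1]-117)<45)&(T[:,2]>100)&(T[:,2]<220); Q=T[m]; print(np.percentile(Q,[1,50,99],0).round(1).tolist())
E
```

```text
clock: 36.45
eef_pos: [628.1, 114.2, 25.1]
tool_rot: [3.136, -0.001, 1.754]
force: [-1.1, -0.1, 5.9]
width: 52.2
gripper_force: 61.9
t 36.45 rot [ 0.006 -0.001 -0.   ] | shift after rot [ 2.2 -2.3  2.1] | shift before rot [ 2.2 -2.3  2.1] q [-0.5   0.93  0.48  1.7  -0.65  0.66  0.52] F [-1.1 -0.1  5.9] w 52.2
clock: 37.05
eef_pos: [630.4, 113.4, 195.1]
tool_rot: [3.127, 0.0, 1.753]
force: [1.3, -0.2, -1.0]
width: 52.5
gripper_force: 63.3
t 37.05 rot [ 0.014 -0.005  0.706] | shift after rot [-386.8  158.8   10.1] | shift before rot [-397.4 -130.3    8.3] q [-0.59  0.73  0.64  1.61 -0.51  0.96  0.4 ] F [ 1.3 -0.2 -1. ] w 52.5
[[593.0, 87.3, 172.7], [641.3, 96.8, 201.0], [667.0, 128.4, 219.9]]
```

```bash
python3 -m creep '[[0,0,0,0.014,-0.005,0.117,45],[0,0,0,0,0,0.117,45],[0,0,0,0,0,0.118,45],[0,0,0,0,0,0.118,45],[0,0,0,0,0,0.118,45],[0,0,0,0,0,0.118,45],[0,0,0,0,0,0,45]]'; python3 -m creep '[[-20,8,0,0,0,0,45],[-34,14,0,0,0,0,45],[-37,15.4,0,0,0,0,45],[-37,15.4,0,0,0,0,45],[-37,15.4,0,0,0,0,45],[-37,15.4,0,0,0,0,45],[-37,15.4,0,0,0,0,45],[-37,15.4,0,0,0,0,45],[-37,15.4,0,0,0,0,45],[-32,13.5,0,0,0,0,45],[-26,10,0,0,0,0,45],[-16,6,0,0,0,0,45]]'; python3 -m creep '[[0,0,0,0,0,0,45],[0,0,0,0,0,0,45],[0,0,0,0,0,0,45]]'; python3 d.py 574.5 -301 100 -30
python3 - <<'E'
from h import *
im,d=cams.get_image("scene"); cv2.imwrite("pics/sc8.png",cv2.resize(im[140:340,80:340],None,fx=3,fy=3))
E
```

```text
clock: 37.8
eef_pos: [625.4, 114.1, 186.6]
tool_rot: [-3.134, 0.012, 1.047]
force: [-0.6, -0.3, -2.4]
width: 52.0
gripper_force: 63.2
clock: 39.0
eef_pos: [569.4, -304.0, 190.6]
tool_rot: [-3.135, 0.012, 1.047]
force: [0.2, -0.3, -1.7]
width: 52.1
gripper_force: 63.2
clock: 39.3
eef_pos: [571.7, -298.8, 190.4]
tool_rot: [-3.134, 0.009, 1.051]
force: [0.2, 1.5, -0.9]
width: 51.6
gripper_force: 63.2
t 39.3 rot [-0.007  0.009  0.003] | shift after rot [-0.5  3.6 90.4] | shift before rot [ 0.3  4.2 90.4] q [ 0.01  0.79  0.77  1.58 -0.6   1.03  0.44] F [ 0.2  1.5 -0.9] w 51.6
```

View pics/sc8.png

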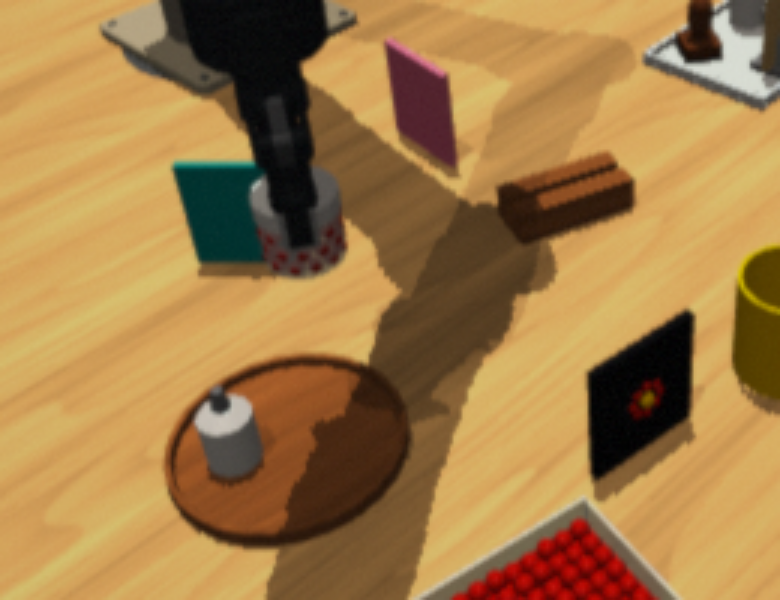

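The jar is held upright at (300,230), and the short bottle stands at (230,445) with room beside it. Lowering.

```bash
python3 -m creep '[[-0.5,3.6,30,-0.007,0.009,0,45],[0,0,40,0,0,0,45],[0,0,40,0,0,0,45],[0,0,28,0,0,0,45],[0,0,10,0,0,0,45],[0,0,0,0,0,0,45],[0,0,0,0,0,0,45]]';  python3 d.py 574.5 -301 30 -30
```

```text
clock: 40.05
eef_pos: [574.7, -303.9, 44.4]
tool_rot: [3.138, 0.002, 1.049]
force: [-0.8, -0.2, -0.7]
width: 52.1
gripper_force: 63.2
t 40.05 rot [0.003 0.002 0.001] | shift after rot [ 2.4 -1.7 14.4] | shift before rot [ 2.4 -1.7 14.4] q [ 0.09  0.96  0.63  1.66 -0.76  0.78  0.56] F [-0.8 -0.2 -0.7] w 52.1
```

```bash
python3 -m creep '[[2.4,0,7,0,0,0,45],[0,0,4,0,0,0,45],[0,0,2,0,0,0,45],[0,0,1.5,0,0,0,45],[0,0,0,0,0,0,45]]'; python3 d.py 574.5 -301 30 -30
```

```text
clock: 40.55
eef_pos: [575.2, -301.1, 30.2]
tool_rot: [3.14, -0.0, 1.048]
force: [-2.8, 2.8, 9.5]
width: 52.2
gripper_force: 64.2
t 40.55 rot [ 0.001 -0.     0.001] | shift after rot [-0.3 -0.7  0.2] | shift before rot [-0.3 -0.7  0.2] q [ 0.1   0.97  0.61  1.67 -0.77  0.76  0.56] F [-2.8  2.8  9.5] w 52.2
```

Contact at the expected height. Releasing, retreating clear, then checking everything.

```bash
python3 -m creep '[[0,0,0,0,0,0,65],[0,0,0,0,0,0,72],[0,0,0,0,0,0,72],[0,0,-15,0,0,0,72],[0,0,-40,0,0,0,72],[0,0,-45,0,0,0,72],[0,0,-45,0,0,0,72],[0,0,-45,0,0,0,72],[0,0,0,0,0,0,72]]'; python3 -m creep '[[40,0,0,0,0,0,72],[45,0,0,0,0,0,72],[45,0,0,0,0,0,72],[45,0,0,0,0,0,72],[45,0,0,0,0,0,72],[0,0,0,0,0,0,72],[0,0,0,0,0,0,72]]'
python3 - <<'E'
from h import *
for n in ("scene","top"):
    im,d=cams.get_image(n); C=cloud(n,d).reshape(-1,3)
    if n=="scene": cv2.imwrite("pics/end.png",cv2.resize(im[110:350,100:390],None,fx=2.5,fy=2.5))
    for nm,x,y,r in (("round/short",538,-363,33),("jar",575,-301,32),("tall",437,375,35),("stamp",440,286,32),("board",519,333,50),("mug",767,-28,60)):
        m=(np.hypot(C[:,0]-x,C[:,1]-y)<r)&(C[:,2]>(85 if nm=="board" else 16))&(C[:,2]<125); Q=C[m]
        if len(Q)>8: print(n,nm,len(Q),np.round(cv2.minAreaRect(Q[:,:2].astype(np.float32))[0],1),np.round(cv2.minEnclosingCircle(Q[:,:2].astype(np.float32))[0],1),"ztop",np.percentile(Q[:,2],99).round(1))
E
```

```text
clock: 41.45
eef_pos: [577.4, -304.6, 226.5]
tool_rot: [3.128, 0.002, 1.047]
force: [0.4, -0.7, -0.7]
width: 72.1
gripper_force: 0.0
clock: 42.15
eef_pos: [685.0, -109.0, 218.1]
tool_rot: [3.141, 0.002, 1.051]
force: [-0.2, -0.5, -0.2]
width: 71.9
gripper_force: 0.0
scene round/short 431 [ 538.6 -364.8] [ 537.7 -364.6] ztop 72.5
scene jar 711 [ 575.8 -299.7] [ 575.4 -301. ] ztop 58.3
scene tall 317 [440.  369.2] [437.5 372.2] ztop 119.8
scene stamp 136 [446.7 288.5] [444.4 290.1] ztop 72.2
scene board 187 [519.4 334.6] [518.3 334.5] ztop 116.6
scene mug 1586 [767.5 -29.3] [775.3 -22.7] ztop 87.3
top round/short 346 [ 536.7 -361.2] [ 536.7 -362.2] ztop 71.1
top jar 642 [ 575.2 -297.7] [ 575.2 -297.9] ztop 58.3
top board 38 [518.1 369.7] [517.9 369.5] ztop 114.9
```

View pics/end.png

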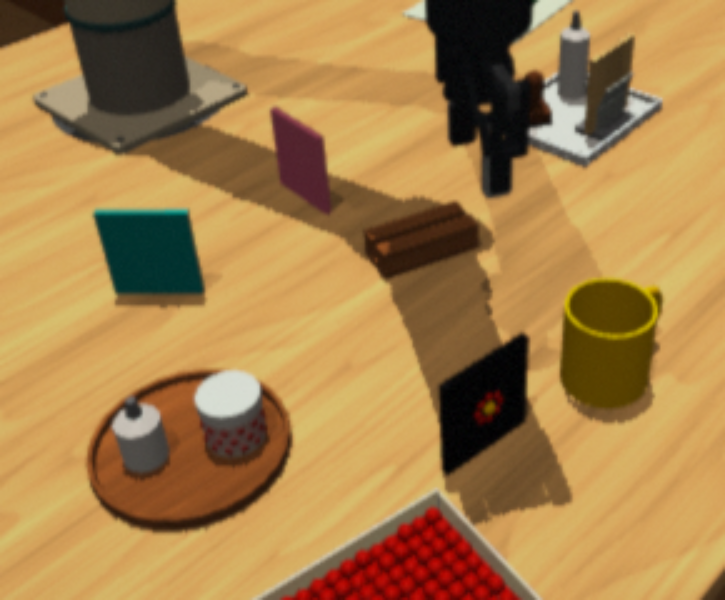

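The end picture shows the short bottle (140,440) and jar (232,415) upright in the round tray. The tall bottle (573,60), stamp (540,100) and board (610,85) stand in the kit tray, and the mug (608,345) has not moved. All measured heights and positions fit, so I'm handing in.

```bash
python3 -c "
from h import *
print(ctrl.finish_job())"
```

```text
the job is handed in; nothing more can be done
None
```

The job is handed in after about 42 s of robot time: both kits measured as complete, with the board home in the clip, the other four items upright in their trays and the mug not moved; the hand-in gave no verdict.

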